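Gather the last nuts in one corner of a tote

TASK

Pull the divider straight up out of its slots in the small black tote and lay it flat on the bench, clear of the tote. Then take hold of the tote and tip it towards one of its two near corners (those towards the robot), the one on the side where the round steel dish stands, until all four hex nuts have slid together into that corner; spill none and leave the dish and the carton where they are. Finish while still holding the tote tilted like this with the nuts in the corner, ready for a workmate to scoop them out; do not put it down or let go.

Things in the scene. Friction and masses are not known exactly. Their poses are not given: they have to be found in the camera images.
- tote_center (a point): A small black plastic stacking tote, open at the top, 150 mm (its x) by 200 mm (its y) over the rim, 75 mm high, underside 138 x 188 mm, about 0.3 kg, loose on the bench, turned at most 15 degrees from square. This point is its middle, 37.5 mm above its underside; x across its width (away from the robot when square), y along its length (robot's left), z up.
- rim_far (a point): Middle of the tote's far long rim, 70 mm in x from its middle, 64 mm above its underside. The top 22 mm of all four walls is a rim 10 mm thick, outer faces 75 mm (x) and 100 mm (y) from the tote's middle, good to pinch from above. At the middle of each long wall two ribs (6 mm proud inside, 26 to 70 mm above the underside, out to 8.5 mm from the middle) form the divider's 9 mm slot: grip well beside them.
- tote_floor (a point): Middle of the tote's inside floor, 4 mm above its underside; inside 130 x 180 mm, 71 mm deep, walls 4 mm. Nuts start sliding on it at about 10 to 14 degrees of slope; against the drag of the walls a diagonal slope of 30 to 40 degrees brings all into a corner; on the floor they pass beneath the ribs. While tipped, the low corner may stay on the bench or be lifted clear.
- divider_center (a point): The loose grey plastic divider standing in the tote's slots across its width. 127 mm wide (its x), 5 mm thick (its y), 68 mm tall (its z), 60 g; along the middle 80 mm of its top runs a grip bar 10 mm thick, 22 mm tall, its top 3 mm below the tote's rim. This point is its middle, 34 mm above its lower edge, which rests on the tote's floor. Play in the slots about 2 mm each way.
- corner_left (a point): The bottom inside corner of the tote at its near left (towards the robot, robot's left), at the level of the inside floor: 65 mm towards the robot and 90 mm left of the tote's middle along its axes.
- corner_right (a point): The bottom inside corner of the tote at its near right, likewise, on the robot's right.
- nut1_center (a point): A loose zinc-plated M14 hex nut, 21 mm across flats, 24 mm over corners, 13 mm thick, 25 g, lying flat on the tote's floor. This point is its middle. It starts in the tote's left half.
- nut2_center (a point): A loose zinc-plated M14 hex nut, 21 mm across flats, 24 mm over corners, 13 mm thick, 25 g, lying flat on the tote's floor. This point is its middle. It starts in the tote's left half.
- nut3_center (a point): A loose zinc-plated M14 hex nut, 21 mm across flats, 24 mm over corners, 13 mm thick, 25 g, lying flat on the tote's floor. This point is its middle. It starts in the tote's right half.
- nut4_center (a point): A loose zinc-plated M14 hex nut, 21 mm across flats, 24 mm over corners, 13 mm thick, 25 g, lying flat on the tote's floor. This point is its middle. It starts in the tote's right half.
- dish: An empty round steel parts dish (bowl) 110 mm across and 38 mm high, on the bench nearer the robot than the tote, either to the left (y > 0) or to the right (y < 0) of it; its side tells which corner. Origin at the centre of its underside. Leave it there.
- carton: A closed cardboard carton 70 x 100 x 55 mm high on the bench on the other side from the dish. Origin at the centre of its underside. Leave it there. The bench about 0.6 m ahead of the robot's base and 0.3 m to either side is clear; a loose wrench lies beyond the tote, 0.8 m ahead.
Mind the look-alikes: they are no part of the job. Leave any purple look-alike of the part that bears tote_center alone.

How it is judged:
By the outcome, as a careful person would: the job done as asked, in the order asked, and still so for the second after the job is handed in, while the arm keeps its last pose, push and grip.
It also fails if it takes over 54 s, if anything falls off the work surface, if the arm or the gripper's body presses on something with over 40 N, if the wrist force passes 120 N, or if a joint passes its speed limit or range.

ROBOT

A 6-joint arm with a two-finger parallel gripper is mounted at the origin on the work surface. World frame = base frame: x ahead of the robot, y to its left, z up, the work surface at z = 0. Lengths are in m, angles in rad, forces in N, time in s.
With the tool pointing down it reaches from about 0.225 to 0.875 m from the base axis. Payload 3.4 kg.
Tool frame: the origin (TCP) lies at the very end of the fingers, on their centre line; the grasp point (between the pads) lies 19 mm behind it; z points along the fingers, y is the line along which they close (so a half turn about z gives the same grasp; the last joint's range is limited). The gripper opens to 85 mm and grips with 20 to 120 N. Pads are 22 mm wide; open, the fingers measure 114 mm over their backs; the gripper's body (76 mm by 85 mm) begins 54 mm behind the grasp point. The pads swing forward as they close: fully open they stand 13 mm farther back than shut.
Start: joints at [1.059, 0.276, 1.505, -0, 1.361, -0.121], TCP at [0.219, 0.532, 0.231] pointing down, gripper open.
Joint ranges: [-2.89, 2.89], [-0.75, 2.08], [0.22, 2.7], [-1.18, 4.32], [0.11, 2.71], [-2.7, 2.7]. Speed limits (rad/s): [2.57, 2.57, 3.14, 3.14, 3.14, 3.14].

INTERFACE

Orientations are given as a unit quaternion [w, x, y, z].
In Python, from rig import manip, get_image, camera_info gives the robot as it stands. The module is installed in compiled form; this text tells all that it offers.
- The arm moves only by the shell command python3 -m crank 'ROWS' [FORCE]. ROWS is a JSON object of lists of equal length, an entry for each row: "translation": the shift along the tool's x, y, z in mm, a list of three; "roll": the turn about the tool's z in rad; "fingers": the opening, from 0 (shut) to 1 (fully open). A call has 1 to 8 rows; each row shifts and turns the commanded pose from where the row before left it, along the tool's axes as they then stand; what a row does not reach is not made up. A row lasts 1/10 s, in which the tool goes at most 50 mm and 8.59 degrees, less where a joint would pass 70% of its speed; a pose out of reach is approached as far as the arm can. A call is refused whole if a number of a shift passes 50 or a number of a turn 0.15, either way. A call with a gripper value outside its range is refused whole. The fingers move at their own pace and stop on an object; FORCE is the grip in N (left out, the last holds). Time passes only in rows, so rows that do not move let the fingers close. It gives the time, the measured TCP pose, the force, the opening and the grip force at its end, in the units of the state.
- manip.get_state(): the state, without advancing time (a new reading comes with each control period).
- get_image(name): name is "scene" or "side" or "wrist"; returns the picture (400x640x3 uint8, blue, green, red); there is no depth.
- camera_info(name): a dict with "mtx" (3x3 intrinsics, pixels), "rvec" (rotation vector, rad) and "tvec" (3), from world to camera coordinates, as OpenCV has them. Camera axes: x right, y down, z forward; pixel columns grow to the right and rows downward; lengths in m; the calibration is good to about 2 mm. A picture is of the moment at which its call begins: read the wrist's pose just before it. camera_info takes no time and is no camera call; for the wrist camera it gives the pose at the moment of the call.
- manip.sign_off(): hands the job in; it is judged then, once.
The state is a dict: "clock": time; "qpos": joint angles; "qd": joint speeds; "effort": joint torques, N m; "position": TCP position; "ee_rot": TCP orientation; "contact_force": force on the tool from outside, world axes, zero at the start; "moment": the same for the moment, N m; "width": finger opening in m; "gripper_force": force on a finger pad.
Only numpy, scipy, OpenCV 4.12 (cv2) and the standard library are available. Lean on these libraries where they do the work, as an engineer would, in place of code of your own. Each camera call takes 0.05 s, during which the arm holds its last target. There are 200 camera calls.

## Working session

There is one attempt and no reset: what is moved stays moved. The work goes in short steps, Python scripts to look and compute and a shell command to move; the robot and the scene stay as the last step left them, time stands still between calls to the robot, and variables do not carry over. Pictures are saved under pics/ and viewed, at most 10 in all, crops included, and the job is handed in when it is done.

```bash
mkdir -p pics; cat > h.py <<'E'
import cv2,numpy as np
from rig import manip,get_image,camera_info
def proj(n,P):
    c=camera_info(n);return cv2.projectPoints(np.float64(P).reshape(-1,3),np.float64(c['rvec']),np.float64(c['tvec']),np.float64(c['mtx']),None)[0].reshape(-1,2)
def ray(n,uv,z,c=None):
    c=c or camera_info(n);R=cv2.Rodrigues(np.float64(c['rvec']))[0];o=-R.T@np.ravel(c['tvec'])
    out=[]
    for p in np.reshape(uv,(-1,2)):
        d=R.T@np.linalg.inv(c['mtx'])@[*p,1];out.append(o+d*(z-o[2])/d[2])
    return np.array(out)
def st():
    s=manip.get_state();print({k:np.round(s[k],3).tolist() for k in('clock','qpos','position','ee_rot','contact_force','width','gripper_force')})
E
python3 -c "
from h import *
st()
for n in('scene','side'):
    i=get_image(n);cv2.imwrite(f'pics/{n}0.png',i);c=camera_info(n);R=cv2.Rodrigues(np.float64(c['rvec']))[0];print(n,-R.T@np.ravel(c['tvec']),R[2])
"
```

```text
{'clock': 0.0, 'qpos': [1.059, 0.277, 1.506, -0.0, 1.361, -0.121], 'position': [0.219, 0.531, 0.23], 'ee_rot': [-0.0, 0.194, 0.981, -0.001], 'contact_force': [0.064, 0.522, -0.416], 'width': 0.085, 'gripper_force': 0.0}
scene [ 1.03729919 -0.0852283   0.94191006] [-0.53373554  0.06396888 -0.84322853]
side [ 0.30202658 -0.61301954  0.78991261] [ 0.2313643   0.62137527 -0.7485742 ]
```

View pics/scene0.png

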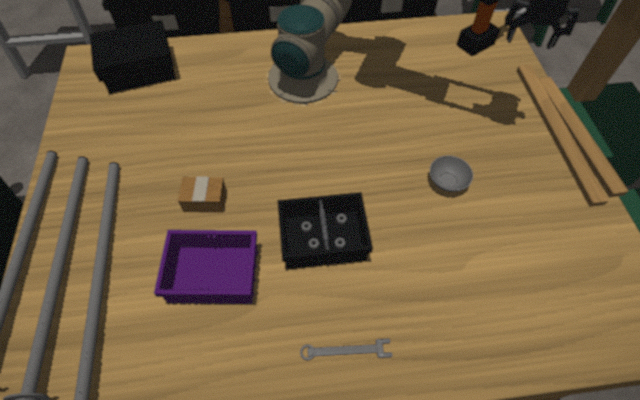

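View pics/side0.png

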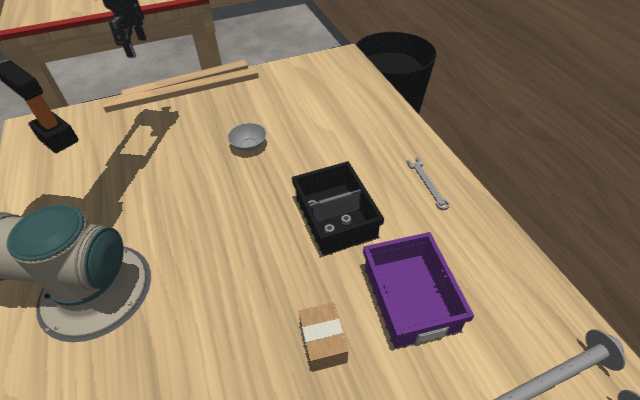

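```bash
cat > fit.py <<'E'
from h import *
from scipy.optimize import minimize
def hullmask(n,P):
    m=np.zeros((400*4,640*4),np.uint8);cv2.fillConvexPoly(m,cv2.convexHull((proj(n,P)*4).astype(np.int32)),255)
    return cv2.resize(m,(640,400),interpolation=cv2.INTER_AREA)/255.
def pts(x,y,a):
    Q=[(sx*w,sy*l,z) for z,w,l in((0,.069,.094),(.053,.075,.1),(.075,.075,.1)) for sx in(-1,1) for sy in(-1,1)]
    c,s=np.cos(a),np.sin(a);return [(x+c*p-s*q,y+s*p+c*q,z) for p,q,z in Q]
if __name__=='__main__':
    obs={}
    for n,seed in(('scene',(300,245)),('side',(325,190))):
        i=cv2.imread(f'pics/{n}0.png');hsv=cv2.cvtColor(i,cv2.COLOR_BGR2HSV)
        m=((hsv[...,2]<60)).astype(np.uint8)
        k,l,_,_=cv2.connectedComponentsWithStats(m);ids=[v for v in np.unique(l[seed[1]-8:seed[1]+8,seed[0]-8:seed[0]+8]) if v]
        mm=np.isin(l,ids).astype(np.uint8);c=np.argwhere(mm)[:,::-1].astype(np.int32)
        h=np.zeros_like(mm);cv2.fillConvexPoly(h,cv2.convexHull(c),1);obs[n]=h;print(n,c.min(0),c.max(0),h.sum())
    for use in(['scene'],['side'],['scene','side']):
        f=lambda v:sum(np.abs(hullmask(n,pts(*v))-obs[n]).sum() for n in use)
        r=minimize(f,[.55,0,0],method='Nelder-Mead',options=dict(initial_simplex=[[.55,0,0],[.6,0,0],[.55,.05,0],[.55,0,.2]],maxiter=300));print(use,r.x,r.fun)
    print('dish',ray('scene',[(451,175)],.02),ray('side',[(247,138)],.02),'purple rim',ray('scene',[(257,233),(258,297)],.07),'carton',ray('scene',[(202,190)],.055))
E
python3 fit.py
```

```text
scene [278 193] [371 268] 6041
side [293 162] [383 255] 5659
['scene'] [ 0.55748742 -0.0105507  -0.00598547] 195.9764705882353
['side'] [ 0.55233238 -0.01773241 -0.01298452] 123.5450980392157
['scene', 'side'] [ 0.55495855 -0.01305815 -0.01126503] 696.1960784313726
dish [[0.42531443 0.33762804 0.02      ]] [[0.42730243 0.33380861 0.02      ]] purple rim [[ 0.55935262 -0.16123009  0.07      ]
 [ 0.70847824 -0.16683009  0.07      ]] carton [[ 0.41684032 -0.28864199  0.055     ]]
```

```bash
R='x'; python3 -m crank '{"translation":[[-32,-24,0],[-32,-24,0],[-32,-24,0],[-32,-24,0],[-32,-24,0],[-32,-24,0],[-32,-24,0],[-32,-24,0]],"roll":[0,0,0,0,0,0,0,0],"fingers":[1,1,1,1,1,1,1,1]}'
python3 -m crank '{"translation":[[-32,-24,0],[-32,-24,0],[-32,-24,0],[-32,-24,0],[-32,-24,0],[-32,-24,0],[-32,-24,0],[-32,-24,0]],"roll":[0,0,0,0,0,0,0,0],"fingers":[1,1,1,1,1,1,1,1]}'
python3 -m crank '{"translation":[[0,0,0],[0,0,0],[0,0,0],[0,0,0],[0,0,0]],"roll":[-0.126,-0.126,-0.126,0,0],"fingers":[1,1,1,1,1]}'
python3 -c "
from h import *
st();c=camera_info('wrist');i=get_image('wrist');cv2.imwrite('pics/w1.png',i);np.save('w1.npy',c,allow_pickle=True)
R=cv2.Rodrigues(np.float64(c['rvec']))[0];print(-R.T@np.ravel(c['tvec']),R[2])"
```

```text
clock: 0.9
position: [0.3829, 0.2551, 0.2311]
ee_rot: [-0.0, 0.194, 0.981, -0.0]
contact_force: [0.6, 0.8, -0.4]
width: 0.0857
gripper_force: 0.0
clock: 1.7
position: [0.5465, -0.0199, 0.2309]
ee_rot: [-0.0, 0.194, 0.981, 0.0]
contact_force: [1.2, 0.5, 0.0]
width: 0.0856
gripper_force: 0.0
clock: 2.2
position: [0.5459, -0.0184, 0.231]
ee_rot: [-0.0, 0.008, 1.0, 0.0]
contact_force: [0.4, 0.6, 0.2]
width: 0.0852
gripper_force: 0.0
{'clock': 2.2, 'qpos': [-0.161, 0.233, 1.565, 0.0, 1.344, -1.717], 'position': [0.546, -0.018, 0.231], 'ee_rot': [-0.0, 0.008, 1.0, 0.0], 'contact_force': [0.365, 0.635, 0.244], 'width': 0.085, 'gripper_force': 0.0}
[ 0.46513765 -0.01756954  0.37404927] [ 0.31384542 -0.00341519 -0.94946795]
```

View pics/w1.png

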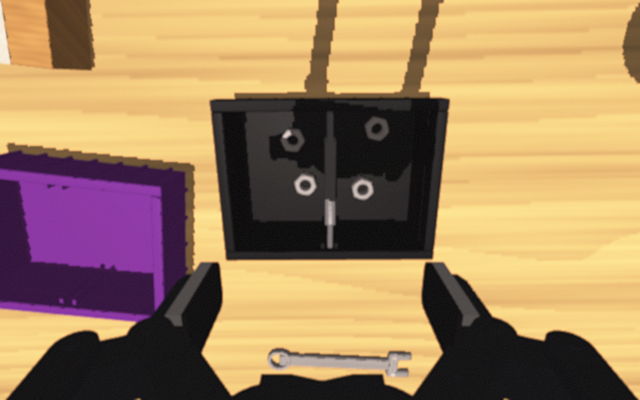

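```bash
python3 -c "
from h import *
c=camera_info('wrist')
r=ray('wrist',[(211.5,101),(448.5,100),(433,257.5),(227,259.5)],.075);print(r.round(4));print('c',r.mean(0), 'yaw',np.arctan2(*(-(r[1]-r[0])[:2]*[1,-1])),np.arctan2((r[3]-r[0])[1],(r[3]-r[0])[0]),np.linalg.norm(r[1]-r[0]),np.linalg.norm(r[3]-r[0]))
print(ray('wrist',[(330,120),(330,200),(330,246)],.070).round(4))
print('purple',ray('wrist',[(190,168),(160,318)],.07).round(3))
"
```

```text
[[ 0.4807 -0.1087  0.075 ]
 [ 0.4826  0.0877  0.075 ]
 [ 0.6288  0.0874  0.075 ]
 [ 0.628  -0.1105  0.075 ]]
c [ 0.55500893 -0.01100998  0.075     ] yaw -0.010044110131215447 -0.012061895766910462 0.19639134422648774 0.1473448063871378
[[ 0.4981 -0.0105  0.07  ]
 [ 0.5706 -0.011   0.07  ]
 [ 0.6176 -0.0113  0.07  ]]
purple [[ 0.539 -0.136  0.07 ]
 [ 0.698 -0.188  0.07 ]]
```

```bash
python3 -m crank '{"translation":[[-9,7.5,0],[0,0,37],[0,0,37],[0,0,37],[0,0,37],[0,0,30],[0,0,9],[0,0,0]],"roll":[0,0,0,0,0,0,0,0],"fingers":[0.6,0.6,0.6,0.6,0.6,0.6,0.6,0.6]}'
python3 -m crank '{"translation":[[0,0,0],[0,0,0],[0,0,0],[0,0,0],[0,0,0],[0,0,0]],"roll":[0,0,0,0,0,0],"fingers":[0,0,0,0,0,0]}' 40
```

```text
clock: 3.05
position: [0.555, -0.0105, 0.0432]
ee_rot: [-0.001, 0.006, 1.0, 0.0]
contact_force: [-0.4, 0.2, 0.5]
width: 0.0513
gripper_force: 0.0
clock: 3.65
position: [0.5566, -0.0112, 0.046]
ee_rot: [0.002, 0.006, 1.0, -0.0]
contact_force: [-0.2, 0.5, 6.4]
width: 0.0091
gripper_force: 39.8
```

```bash
python3 -m crank '{"translation":[[0,0,-10],[0,0,-15],[0,0,-20],[0,0,-25],[0,0,-30],[0,0,-30],[0,0,-30],[0,0,0]],"roll":[0,0,0,0,0,0,0,0],"fingers":[0,0,0,0,0,0,0,0]}'
python3 -c "
from h import *
i=get_image('side');cv2.imwrite('pics/s2.png',cv2.resize(i[80:300,180:500],None,fx=2,fy=2))"
```

```text
clock: 4.45
position: [0.5578, -0.0114, 0.2094]
ee_rot: [0.005, 0.006, 1.0, -0.001]
contact_force: [1.5, 0.9, -0.5]
width: 0.0095
gripper_force: 39.0
```

View pics/s2.png

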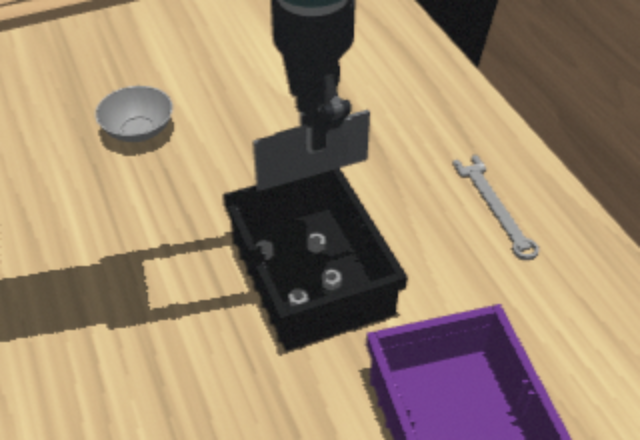

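```bash
python3 -m crank '{"translation":[[-6,25,0],[-6,45,0],[-6,48,0],[-6,48,0],[-6,48,0],[-6,48,0],[-4,35,0],[0,15,0]],"roll":[0,0,0,0,0,0,0,0],"fingers":[0,0,0,0,0,0,0,0]}'
python3 -m crank '{"translation":[[0,0,20],[0,0,40],[0,0,40],[0,0,35],[0,0,20],[0,0,8],[0,0,0]],"roll":[0,0,0,0,0,0,0],"fingers":[0,0,0,0,0,0,0]}'
python3 -c "
from h import *
st()"
```

```text
clock: 5.3
position: [0.5983, 0.3036, 0.2022]
ee_rot: [-0.001, 0.005, 1.0, 0.0]
contact_force: [0.3, -0.7, -0.9]
width: 0.0092
gripper_force: 39.1
clock: 6.0
position: [0.5981, 0.2991, 0.0411]
ee_rot: [-0.001, 0.007, 1.0, -0.001]
contact_force: [0.2, 0.6, 0.4]
width: 0.0094
gripper_force: 40.8
{'clock': 6.0, 'qpos': [0.36, 0.558, 1.543, -0.001, 1.043, -1.197], 'position': [0.598, 0.299, 0.041], 'ee_rot': [-0.001, 0.007, 1.0, -0.001], 'contact_force': [0.227, 0.612, 0.405], 'width': 0.009, 'gripper_force': 40.772}
```

```bash
python3 -m crank '{"translation":[[0,0,0],[0,0,0],[0,0,0],[0,0,-12],[0,20,0],[0,20,0],[0,8,0],[0,0,-30]],"roll":[0,0,0,0,0,0,0,0],"fingers":[0.6,0.6,0.6,0.6,0.6,0.6,0.6,0.6]}'
python3 -m crank '{"translation":[[0,0,-40],[0,0,-40],[0,0,-40],[0,0,-20]],"roll":[0,0,0,0],"fingers":[0.6,0.6,0.6,0.6]}'
python3 -c "
from h import *
i=get_image('side');j=get_image('scene');cv2.imwrite('pics/s3.png',np.hstack([cv2.resize(i[80:300,200:460],None,fx=1.5,fy=1.5),cv2.resize(j[110:330,250:510],None,fx=1.5,fy=1.5)]))"
```

```text
clock: 6.8
position: [0.5964, 0.3495, 0.0789]
ee_rot: [-0.004, 0.005, 1.0, -0.002]
contact_force: [-0.6, 0.6, 0.4]
width: 0.0511
gripper_force: 0.0
clock: 7.2
position: [0.6009, 0.3501, 0.2276]
ee_rot: [0.003, 0.006, 1.0, 0.001]
contact_force: [0.7, 0.5, 0.0]
width: 0.051
gripper_force: 0.0
```

View pics/s3.png

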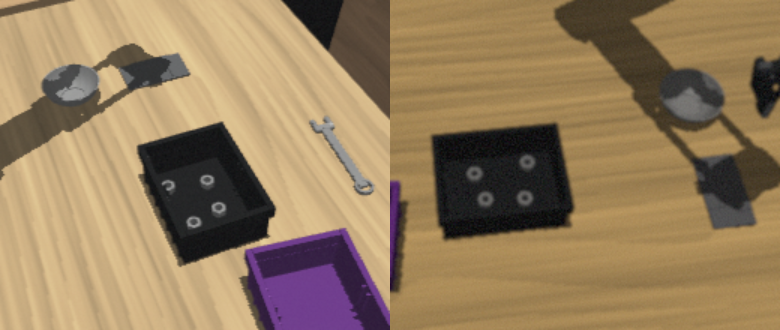

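```bash
python3 -m crank '{"translation":[[-45,0,0],[-45,0,0],[-45,0,0],[-45,0,0],[-45,0,0],[-45,0,0],[-45,0,0],[0,0,0]],"roll":[0,0,0,0,0,0,0,0],"fingers":[0.6,0.6,0.6,0.6,0.6,0.6,0.6,0.6]}'
python3 -c "
from h import *
st()"
```

```text
clock: 8.1
position: [0.8874, 0.3352, 0.2009]
ee_rot: [0.001, 0.008, 1.0, 0.0]
contact_force: [1.5, -0.1, -1.3]
width: 0.0511
gripper_force: 0.0
{'clock': 8.1, 'qpos': [0.288, 0.996, 0.229, 0.0, 1.914, -1.267], 'position': [0.887, 0.335, 0.201], 'ee_rot': [0.001, 0.008, 1.0, 0.0], 'contact_force': [1.498, -0.055, -1.323], 'width': 0.051, 'gripper_force': 0.0}
```

```bash
python3 -m crank '{"translation":[[26,-42,0],[26,-42,0],[26,-42,0],[26,-42,0],[26,-42,0],[26,-42,0],[26,-42,0],[26,-42,0]],"roll":[0,0,0,0,0,0,0,0],"fingers":[0.6,0.6,0.6,0.6,0.6,0.6,0.6,0.6]}'
python3 -m crank '{"translation":[[26,-42,0],[26,-42,0],[0,0,0],[0,0,0],[0,0,0],[0,0,0],[0,0,0],[0,0,0]],"roll":[0,0,-0.14,-0.14,-0.14,-0.14,-0.14,-0.09],"fingers":[0.6,0.6,0.6,0.6,0.6,0.6,0.6,0.6]}'
python3 -m crank '{"translation":[[0,0,0],[0,0,0]],"roll":[0,0],"fingers":[0.6,0.6]}'
python3 -c "
from h import *
import pickle
st();c=camera_info('wrist');pickle.dump(c,open('c4.pkl','wb'));i=get_image('wrist');cv2.imwrite('pics/w4.png',i)"
```

```text
clock: 8.9
position: [0.6809, 0.0139, 0.2098]
ee_rot: [0.01, 0.006, 1.0, 0.004]
contact_force: [0.7, -1.2, 0.0]
width: 0.0514
gripper_force: 0.0
clock: 9.7
position: [0.6294, -0.068, 0.2081]
ee_rot: [0.011, -0.381, 0.924, -0.0]
contact_force: [-0.1, -0.7, 0.7]
width: 0.0513
gripper_force: 0.0
clock: 9.9
position: [0.6295, -0.0684, 0.2078]
ee_rot: [0.01, -0.378, 0.926, -0.0]
contact_force: [-1.5, 0.1, 1.4]
width: 0.0513
gripper_force: 0.0
{'clock': 9.9, 'qpos': [-0.225, 0.366, 1.429, 0.012, 1.329, -2.574], 'position': [0.629, -0.068, 0.208], 'ee_rot': [0.01, -0.378, 0.926, -0.0], 'contact_force': [-1.479, 0.068, 1.449], 'width': 0.051, 'gripper_force': 0.0}
```

View pics/w4.png

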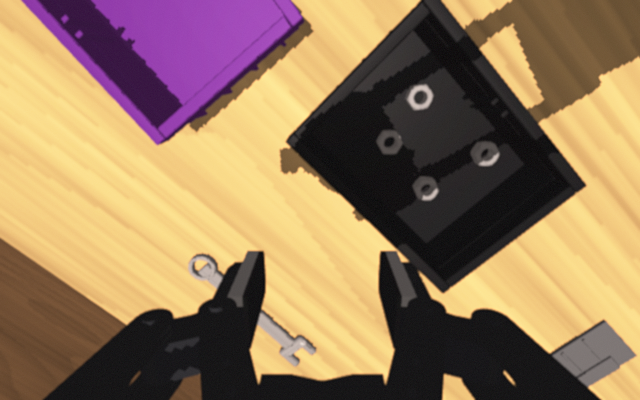

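```bash
python3 -c "
from h import *
import pickle
c=pickle.load(open('c4.pkl','rb'))
r=ray('wrist',[(289,140),(446,291),(584,185)],.075,c);print(r.round(4))
print(np.linalg.norm(r[1]-r[0]),np.linalg.norm(r[2]-r[1]),np.arctan2(*((r[1]-r[0])[:2]*[-1,1])),'centre',((r[0]+r[2])/2).round(4))
print('purple',ray('wrist',[(303,20),(160,142)],.07,c))
s=manip.get_state();from scipy.spatial.transform import Rotation as Ro
w,x,y,z=s['ee_rot'];R=Ro.from_quat([x,y,z,w]).as_matrix();print(R.round(3))
for T in ([.620,-.103,.15],):
  print('tool mm',R.T@(np.array(T)-s['position'])*1000)
"
```

```text
[[ 0.6247 -0.1108  0.075 ]
 [ 0.6258  0.087   0.075 ]
 [ 0.482   0.0869  0.075 ]]
0.19780068717878405 0.1438798412749775 -0.005612182619402833 centre [ 0.5533 -0.0119  0.075 ]
purple [[ 0.55476293 -0.16229339  0.07      ]
 [ 0.70016503 -0.18366571  0.07      ]]
[[-0.713 -0.701  0.02 ]
 [-0.701  0.714  0.007]
 [-0.019 -0.009 -1.   ]]
tool mm [ 31.94058174 -17.37716947  57.212681  ]
```

```bash
python3 -m crank '{"translation":[[17,-8,20],[16,-8,20],[0,0,17],[1,0.5,25],[1,0.5,25],[0,0,15],[0,0,0],[0,0,0]],"roll":[0.05,0,0,0,0,0,0,0],"fingers":[0.6,0.6,0.6,0.6,0.6,0.6,0.6,0.6]}'
python3 -c "
from h import *
st()
s=manip.get_state();from scipy.spatial.transform import Rotation as Ro
w,x,y,z=s['ee_rot'];R=Ro.from_quat([x,y,z,w]).as_matrix()
print('tool mm',R.T@(np.array([.618,-.103,.062])-s['position'])*1000)"
```

```text
clock: 10.75
position: [0.6169, -0.1032, 0.085]
ee_rot: [0.01, -0.355, 0.935, -0.0]
contact_force: [-0.3, 0.1, 0.5]
width: 0.0513
gripper_force: 0.0
{'clock': 10.75, 'qpos': [-0.284, 0.45, 1.619, 0.014, 1.056, -2.588], 'position': [0.617, -0.103, 0.085], 'ee_rot': [0.01, -0.355, 0.935, -0.0], 'contact_force': [-0.3, 0.116, 0.505], 'width': 0.051, 'gripper_force': 0.0}
tool mm [-0.52227077 -0.48187099 23.00950457]
```

```bash
python3 -m crank '{"translation":[[0,0,12],[0,0,11],[0,0,0],[0,0,0],[0,0,0],[0,0,0]],"roll":[0,0,0,0,0,0],"fingers":[0.6,0.6,0.32,0.32,0.32,0.32]}' 20
python3 -m crank '{"translation":[[0,0,0],[0,0,0],[0,0,0]],"roll":[0,0,0],"fingers":[0.28,0.28,0.28]}' 
python3 -m crank '{"translation":[[0,0,0],[0,0,0],[0,0,0]],"roll":[0,0,0],"fingers":[0.25,0.25,0.25]}' 
python3 -m crank '{"translation":[[0,0,0],[0,0,0],[0,0,0]],"roll":[0,0,0],"fingers":[0.2,0.2,0.2]}'
```

```text
clock: 11.35
position: [0.6173, -0.1031, 0.0621]
ee_rot: [0.01, -0.356, 0.935, -0.0]
contact_force: [0.3, -0.9, 0.6]
width: 0.0276
gripper_force: 0.0
clock: 11.65
position: [0.6176, -0.1032, 0.0622]
ee_rot: [0.011, -0.356, 0.935, -0.0]
contact_force: [1.0, -0.5, 1.6]
width: 0.024
gripper_force: 6.9
clock: 11.95
position: [0.6178, -0.1031, 0.0623]
ee_rot: [0.011, -0.356, 0.935, -0.0]
contact_force: [1.9, 1.6, 4.5]
width: 0.0228
gripper_force: 20.0
clock: 12.25
position: [0.6177, -0.1031, 0.0622]
ee_rot: [0.011, -0.356, 0.935, -0.0]
contact_force: [2.2, 1.2, 4.3]
width: 0.0225
gripper_force: 20.0
```

```bash
python3 -m crank '{"translation":[[0,0,0],[0,2,-8],[0,3,-8],[0,4,-8],[0,4,-8],[0,4,-8],[0,0,0]],"roll":[0,0,0,0,0,0,0],"fingers":[0.265,0.265,0.265,0.265,0.265,0.265,0.265]}' 
python3 -c "
from h import *
i=get_image('side');j=get_image('scene');cv2.imwrite('pics/s5.png',np.hstack([cv2.resize(i[110:290,240:440],None,fx=2,fy=2),cv2.resize(j[140:320,210:410],None,fx=2,fy=2)]))"
```

```text
clock: 12.95
position: [0.6049, -0.0902, 0.103]
ee_rot: [0.011, -0.356, 0.934, -0.0]
contact_force: [-0.4, 0.7, -3.3]
width: 0.0225
gripper_force: 20.4
```

View pics/s5.png

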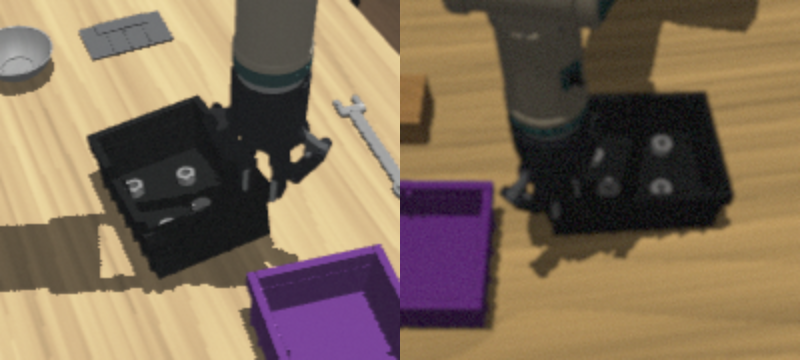

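```bash
python3 -m crank '{"translation":[[0,0,0],[0,0,0],[0,0,0],[0,0,0]],"roll":[0,0,0,0],"fingers":[0.275,0.275,0.275,0.275]}' 
python3 -m crank '{"translation":[[0,0,0],[0,0,0],[0,0,0],[0,0,0]],"roll":[0,0,0,0],"fingers":[0.282,0.282,0.282,0.282]}' 
python3 -c "
from h import *
for n in ('side','scene'):
  i=get_image(n);cv2.imwrite(f'pics/{n}6.png',i)
a=cv2.imread('pics/side6.png')[110:290,240:440];b=cv2.imread('pics/scene6.png')[140:320,210:410]
cv2.imwrite('pics/s6.png',np.hstack([cv2.resize(a,None,fx=2,fy=2),cv2.resize(b,None,fx=2,fy=2)]))
o=cv2.imread('pics/s5.png');n=cv2.imread('pics/s6.png');d=np.abs(o.astype(int)-n).mean(2);print((d[:,:400]>25).sum(),(d[:,400:]>25).sum())"
```

```text
clock: 13.45
position: [0.605, -0.0908, 0.1013]
ee_rot: [0.01, -0.356, 0.935, 0.0]
contact_force: [0.3, -0.2, -2.0]
width: 0.0235
gripper_force: 12.3
clock: 13.85
position: [0.605, -0.0907, 0.1016]
ee_rot: [0.01, -0.356, 0.935, 0.0]
contact_force: [0.8, 0.4, -1.6]
width: 0.0238
gripper_force: 7.6
1140 10
```

```bash
python3 -m crank '{"translation":[[0,4,-7],[0,4,-7],[0,4,-7],[0,4,-7],[0,5,-8],[0,0,0]],"roll":[0,0,0,0,0,0],"fingers":[0.28,0.28,0.28,0.28,0.28,0.28]}' 
python3 -c "
from h import *
for n in ('side','scene'):
  i=get_image(n);cv2.imwrite(f'pics/{n}7.png',i)
a=cv2.imread('pics/side7.png')[110:290,240:440];b=cv2.imread('pics/scene7.png')[140:320,210:410]
cv2.imwrite('pics/s7.png',cv2.convertScaleAbs(np.hstack([cv2.resize(a,None,fx=2,fy=2),cv2.resize(b,None,fx=2,fy=2)]),alpha=1.8))"
```

```text
clock: 14.55
position: [0.5903, -0.0745, 0.1389]
ee_rot: [0.011, -0.356, 0.934, -0.0]
contact_force: [0.7, 0.5, -1.0]
width: 0.0241
gripper_force: 8.5
```

View pics/s7.png

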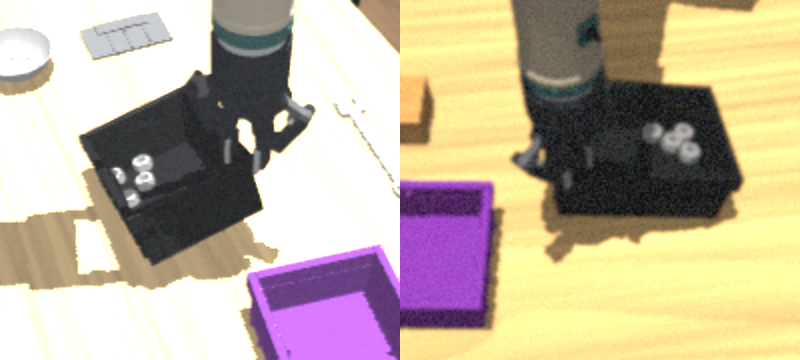

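```bash
python3 -m crank '{"translation":[[0,4,-6],[0,4,-6],[0,5,-6],[0,5,-6],[0,5,-5],[0,5,-5],[0,5,-5],[0,0,0]],"roll":[0,0,0,0,0,0,0,0],"fingers":[0.28,0.28,0.28,0.28,0.28,0.28,0.28,0.28]}' 
python3 -m crank '{"translation":[[0,0,0],[0,0,0],[0,0,0],[0,0,0]],"roll":[0,0,0,0],"fingers":[0.28,0.28,0.28,0.28]}' 
python3 -c "
from h import *
for n in ('side','scene'):
  i=get_image(n);cv2.imwrite(f'pics/{n}8.png',i)
a=cv2.imread('pics/side8.png')[110:290,240:440];b=cv2.imread('pics/scene8.png')[140:320,210:410]
cv2.imwrite('pics/s8.png',cv2.convertScaleAbs(np.hstack([cv2.resize(a,None,fx=2,fy=2),cv2.resize(b,None,fx=2,fy=2)]),alpha=1.8))"
```

```text
clock: 15.45
position: [0.5675, -0.0503, 0.1772]
ee_rot: [0.011, -0.356, 0.934, -0.0]
contact_force: [1.0, 0.1, -0.6]
width: 0.0233
gripper_force: 0.0
clock: 15.85
position: [0.5676, -0.051, 0.1759]
ee_rot: [0.01, -0.356, 0.935, 0.0]
contact_force: [-0.9, 0.1, -1.3]
width: 0.0237
gripper_force: 0.0
```

View pics/s8.png

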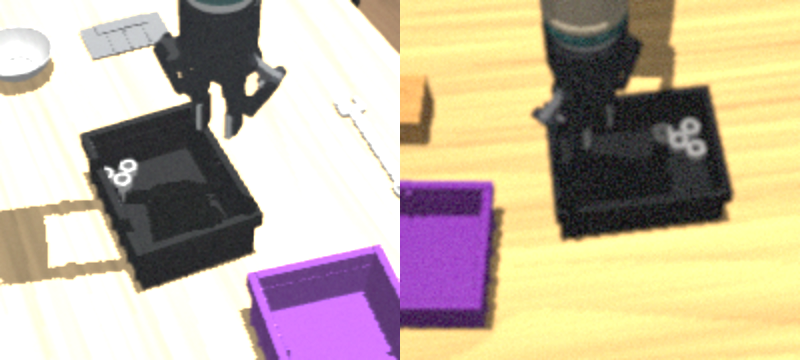

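```bash
python3 -m crank '{"translation":[[0,0,-34],[-15,-26,0],[-15,-26,0],[0,0,0],[0,0,0],[0,0,0]],"roll":[0,0,0,0,0,0],"fingers":[0.6,0.6,0.6,0.6,0.6,0.6]}' 
python3 -c "
from h import *
import pickle
st();c=camera_info('wrist');pickle.dump(c,open('c9.pkl','wb'));i=get_image('wrist');cv2.imwrite('pics/w9.png',cv2.convertScaleAbs(i,alpha=1.3))"
```

```text
clock: 16.55
position: [0.623, -0.0697, 0.2106]
ee_rot: [0.009, -0.356, 0.935, 0.001]
contact_force: [0.3, 0.8, 0.3]
width: 0.0511
gripper_force: 0.0
{'clock': 16.55, 'qpos': [-0.229, 0.357, 1.437, 0.012, 1.333, -2.53], 'position': [0.623, -0.07, 0.211], 'ee_rot': [0.009, -0.356, 0.935, 0.001], 'contact_force': [0.271, 0.795, 0.294], 'width': 0.051, 'gripper_force': 0.0}
```

View pics/w9.png

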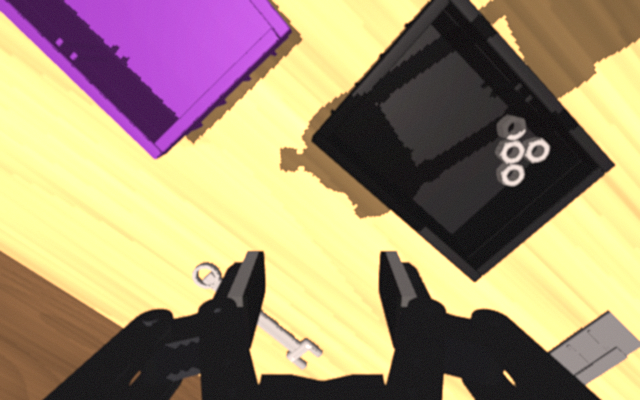

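```bash
python3 -c "
from h import *
import pickle
from scipy.spatial.transform import Rotation as Ro
c=pickle.load(open('c9.pkl','rb'))
r=ray('wrist',[(314,140),(475,281),(614,162)],.075,c);print(r.round(4))
a=np.arctan2(*((r[1]-r[0])[:2]*[-1,1]));ctr=(r[0]+r[2])/2
print(a,'centre',ctr.round(4),np.linalg.norm(r[1]-r[0]))
G=ctr[:2]+np.array([[np.cos(a),-np.sin(a)],[np.sin(a),np.cos(a)]])@[.0655,-.0905];print('G',G,'A',r[0])
s=manip.get_state();w,x,y,z=s['ee_rot'];R=Ro.from_quat([x,y,z,w]).as_matrix();print(R.round(3))
for zz in(.1,.057): print(R.T@(np.array([*G,zz])-s['position'])*1000)
"
```

```text
[[ 0.6031 -0.0965  0.075 ]
 [ 0.6023  0.1     0.075 ]
 [ 0.4543  0.0971  0.075 ]]
0.0038395836211031448 centre [5.287e-01 3.000e-04 7.500e-02] 0.19653014756754933
G [ 0.5945169  -0.08999508] A [ 0.60305219 -0.09654784  0.075     ]
[[-0.747 -0.665  0.017]
 [-0.665  0.747  0.008]
 [-0.018 -0.006 -1.   ]]
[ 36.7515119    4.37218168 110.18175198]
[ 37.52920431   4.62736897 153.17396143]
```

```bash
python3 -m crank '{"translation":[[18,3,20],[18,2.3,35],[1,0,35],[0,0,30],[0,0,20],[0,0,13],[0,0,0],[0,0,0]],"roll":[0,0,0,0,0,0,0,0],"fingers":[0.6,0.6,0.6,0.6,0.6,0.6,0.6,0.6]}' 
python3 -m crank '{"translation":[[0,0,0],[0,0,0],[0,0,0],[0,0,0]],"roll":[0,0,0,0],"fingers":[0.32,0.32,0.31,0.3]}' 20
python3 -m crank '{"translation":[[0,0,0],[0,0,0],[0,0,0]],"roll":[0,0,0],"fingers":[0.285,0.28,0.28]}' 20
```

```text
clock: 17.4
position: [0.5961, -0.0895, 0.0581]
ee_rot: [0.01, -0.356, 0.935, -0.0]
contact_force: [-0.1, -1.0, 0.2]
width: 0.0516
gripper_force: 0.0
clock: 17.8
position: [0.5962, -0.0898, 0.058]
ee_rot: [0.011, -0.356, 0.935, -0.001]
contact_force: [-0.1, 0.3, 0.1]
width: 0.0258
gripper_force: 0.5
clock: 18.1
position: [0.5962, -0.0901, 0.058]
ee_rot: [0.01, -0.356, 0.934, -0.001]
contact_force: [-0.5, -1.7, 4.6]
width: 0.0242
gripper_force: 9.1
```

```bash
python3 -m crank '{"translation":[[0,2,-8],[0,3,-8],[0,3,-8],[0,4,-8],[0,4,-8],[0,0,0],[0,0,0]],"roll":[0,0,0,0,0,0,0],"fingers":[0.278,0.278,0.278,0.278,0.278,0.278,0.278]}' 
python3 -m crank '{"translation":[[0,4,-7],[0,4,-7],[0,4,-7],[0,0,0]],"roll":[0,0,0,0],"fingers":[0.278,0.275,0.272,0.27]}'
python3 -c "
from h import *
st()
"
```

```text
clock: 18.8
position: [0.5843, -0.0778, 0.0976]
ee_rot: [0.01, -0.356, 0.935, -0.0]
contact_force: [-0.1, -0.8, -2.1]
width: 0.0238
gripper_force: 16.3
clock: 19.2
position: [0.5759, -0.0687, 0.1193]
ee_rot: [0.01, -0.356, 0.934, -0.0]
contact_force: [0.7, -1.0, -2.4]
width: 0.0234
gripper_force: 25.1
{'clock': 19.2, 'qpos': [-0.246, 0.357, 1.68, 0.013, 1.087, -2.551], 'position': [0.576, -0.069, 0.119], 'ee_rot': [0.01, -0.356, 0.934, -0.0], 'contact_force': [0.663, -1.012, -2.408], 'width': 0.023, 'gripper_force': 25.142}
```

```bash
python3 -m crank '{"translation":[[0,4,-6],[0,4,-6],[0,5,-6],[0,5,-6],[0,5,-6],[0,0,0]],"roll":[0,0,0,0,0,0],"fingers":[0.26,0.26,0.255,0.25,0.25,0.25]}'
python3 -c "
from h import *
for n in ('side','scene'):
  i=get_image(n);cv2.imwrite(f'pics/{n}10.png',i)
# compare pixel hull extents of black region with model at tilt phi about D
import itertools
A=np.array([.6031,-.0965]);a=.004;ctr=np.array([.5287,.0003])
ca,sa=np.cos(a),np.sin(a)
from scipy.spatial.transform import Rotation as Ro
def model(phi,az,t=(0,0)):
    Q=np.array([(sx*w,sy*l,z) for z,w,l in((0,.069,.094),(.053,.075,.1),(.075,.075,.1)) for sx in(-1,1) for sy in(-1,1)])
    D=np.array([-.069,.094,0]);u=np.array([np.cos(az),np.sin(az),0]);ax=np.cross([0,0,1],u)
    Q=Ro.from_rotvec(ax*phi).apply(Q-D)+D
    return np.c_[Q[:,0]*ca-Q[:,1]*sa+ctr[0]+t[0],Q[:,0]*sa+Q[:,1]*ca+ctr[1]+t[1],Q[:,2]]
from fit import hullmask
from scipy.optimize import minimize
obs={}
for n in('side','scene'):
    i=cv2.imread(f'pics/{n}10.png');obs[n]=i.max(2)<60
# bench-coloured pixels must be outside, black pixels inside window
def cost(v):
    s=0
    for n in obs:
        m=hullmask(n,model(v[0],v[1],v[2:]))
        c=proj(n,[[.53,.02,.0]])[0];w=np.zeros((400,640),bool);w[int(c[1])-75:int(c[1])+75,int(c[0])-75:int(c[0])+75]=1
        i=cv2.imread(f'pics/{n}10.png').astype(int);bench=(i[...,2]-i[...,0]>45)
        s+=(m*bench*w).sum()+0.5*((1-m)*obs[n]*w).sum()
    return s
best=min((minimize(cost,[p,2.2,0,0],method='Nelder-Mead',options=dict(initial_simplex=[[p,2.2,0,0],[p+.15,2.2,0,0],[p,2.6,0,0],[p,2.2,.015,0],[p,2.2,0,.015]],maxiter=150)) for p in(.2,.45)),key=lambda r:r.fun)
print(np.degrees(best.x[:2]),best.x[2:],best.fun)
"
```

```text
clock: 19.8
position: [0.5599, -0.0516, 0.1491]
ee_rot: [0.011, -0.356, 0.934, -0.0]
contact_force: [-0.2, 0.6, -4.1]
width: 0.0237
gripper_force: 29.7
[ 24.3254201  112.44766133] [-0.01867576 -0.00932819] 1155.3490196078433
```

```bash
python3 -m crank '{"translation":[[0,0,0],[0,0,0]],"roll":[0,0],"fingers":[0.258,0.258]}'
python3 -m crank '{"translation":[[0,0,0],[0,0,0]],"roll":[0,0],"fingers":[0.265,0.265]}'
python3 -m crank '{"translation":[[0,0,0],[0,0,0]],"roll":[0,0],"fingers":[0.27,0.27]}'
python3 -c "
from h import *
print(np.mean([manip.get_state()['contact_force'][2] for k in range(5)]))
for n in ('side','scene'):
  i=get_image(n);cv2.imwrite(f'pics/{n}11.png',i);o=cv2.imread(f'pics/{n}10.png');print((np.abs(o.astype(int)-i).max(2)>40).sum())"
```

```text
clock: 20.1
position: [0.5602, -0.0523, 0.1478]
ee_rot: [0.01, -0.356, 0.935, 0.0]
contact_force: [0.6, -0.4, -3.9]
width: 0.024
gripper_force: 29.3
clock: 20.3
position: [0.5602, -0.0522, 0.1478]
ee_rot: [0.01, -0.356, 0.935, 0.0]
contact_force: [0.5, -0.5, -4.0]
width: 0.0236
gripper_force: 29.4
clock: 20.5
position: [0.5601, -0.0521, 0.1479]
ee_rot: [0.01, -0.356, 0.935, 0.0]
contact_force: [0.8, -0.5, -4.1]
width: 0.0234
gripper_force: 29.4
-4.053722278904235
502
0
```

```bash
python3 -m crank '{"translation":[[0,0,0],[0,0,0]],"roll":[0,0],"fingers":[0.275,0.275]}'
python3 -c "
from h import *
for n in ('side','scene'):
  i=get_image(n);cv2.imwrite(f'pics/{n}12.png',i);o=cv2.imread(f'pics/{n}11.png');print((np.abs(o.astype(int)-i).max(2)>40).sum())"
python3 -m crank '{"translation":[[0,0,0],[0,0,0]],"roll":[0,0],"fingers":[0.279,0.279]}'
python3 -c "
from h import *
for n in ('side','scene'):
  i=get_image(n);cv2.imwrite(f'pics/{n}13.png',i);o=cv2.imread(f'pics/{n}12.png');print((np.abs(o.astype(int)-i).max(2)>40).sum())"
```

```text
clock: 20.8
position: [0.5601, -0.0521, 0.148]
ee_rot: [0.01, -0.356, 0.935, 0.0]
contact_force: [0.4, -0.6, -3.0]
width: 0.0239
gripper_force: 29.4
18
0
clock: 21.1
position: [0.56, -0.0521, 0.148]
ee_rot: [0.01, -0.356, 0.935, 0.0]
contact_force: [0.2, -0.4, -2.6]
width: 0.024
gripper_force: 27.0
5
0
```

```bash
python3 -m crank '{"translation":[[0,4,-5],[0,4,-5],[0,0,0]],"roll":[0,0,0],"fingers":[0.276,0.276,0.276]}'
python3 -m crank '{"translation":[[0,4,-5],[0,4,-4],[0,0,0]],"roll":[0,0,0],"fingers":[0.276,0.276,0.276]}'
cat > fit2.py <<'E'
from h import *
import sys
from fit import hullmask
from scipy.spatial.transform import Rotation as Ro
from scipy.optimize import minimize
k=sys.argv[1];im={}
for n in('side','scene'):
    im[n]=get_image(n);cv2.imwrite(f'pics/{n}{k}.png',im[n])
Q0=np.array([(sx*w,sy*l,z) for z,w,l in((0,.069,.094),(.053,.075,.1),(.075,.075,.1)) for sx in(-1,1) for sy in(-1,1)])
def model(v):  # tilt vector (toward +x,+y slopes), yaw, centre x,y, low corner height
    Q=Ro.from_rotvec([-v[1],v[0],0]).apply(Ro.from_euler('z',v[2]).apply(Q0))
    return Q+[v[3],v[4],v[5]-Q[:,2].min()]
def cost(v):
    s=500*max(0,-v[5]*1000)+(v[2]/.1)**2*20
    for n,i in im.items():
        m=hullmask(n,model(v));c=proj(n,[[.53,.02,.03]])[0].astype(int);w=np.zeros((400,640),bool);w[c[1]-65:c[1]+65,c[0]-65:c[0]+65]=1
        j=i.astype(int);bench=j[...,2]-j[...,0]>35;dark=i.max(2)<45
        s+=(m*bench*w).sum()+0.3*((1-m)*dark*w).sum()
    return s
x0=np.array([-.3,.35,0,.52,.01,.002]);r=None
for _ in range(3):
    S=np.vstack([x0,x0+np.diag([.12,.12,.08,.02,.02,.01])]);r=minimize(cost,x0,method='Nelder-Mead',options=dict(initial_simplex=S,maxiter=250));x0=r.x
print('slope deg x,y',np.degrees(x0[:2]).round(1),'yaw',np.degrees(x0[2]).round(1),'c,low',x0[3:].round(4),'cost',r.fun)
print('force z',manip.get_state()['contact_force'][2])
E
python3 fit2.py 14
```

```text
clock: 21.5
position: [0.5544, -0.0456, 0.1589]
ee_rot: [0.011, -0.356, 0.935, -0.0]
contact_force: [0.5, 0.3, -3.4]
width: 0.0239
gripper_force: 26.4
clock: 21.8
position: [0.5489, -0.0398, 0.1677]
ee_rot: [0.01, -0.356, 0.934, -0.0]
contact_force: [-0.2, 0.5, -4.0]
width: 0.024
gripper_force: 26.0Traceback (most recent call last):
  File "fit2.py", line 22, in <module>
    S=np.vstack([x0,x0+np.diag([.12,.12,.08,.02,.02,.01])]);r=minimize(cost,x0,method='Nelder-Mead',options=dict(initial_simplex=S,maxiter=250));x0=r.x
                                                              ~~~~~~~~^^^^^^^^^^^^^^^^^^^^^^^^^^^^^^^^^^^^^^^^^^^^^^^^^^^^^^^^^^^^^^^^^^^^^^^^^^
    res = _minimize_neldermead(fun, x0, args, callback, bounds=bounds,
                               **options)
    fxe = func(xe)
    fx = function(np.copy(x), *(wrapper_args + args))
  File "fit2.py", line 16, in cost
    m=hullmask(n,model(v));c=proj(n,[[.53,.02,.03]])[0].astype(int);w=np.zeros((400,640),bool);w[c[1]-65:c[1]+65,c[0]-65:c[0]+65]=1
                             ~~~~^^^^^^^^^^^^^^^^^^^
  File "h.py", line 4, in proj
    c=camera_info(n);return cv2.projectPoints(np.float64(P).reshape(-1,3),np.float64(c['rvec']),np.float64(c['tvec']),np.float64(c['mtx']),None)[0].reshape(-1,2)
ValueError: time passes only in moves, steps and waits
```

```bash
sed -i 's/^def proj/from functools import lru_cache\n@lru_cache(None)\ndef ci(n): return camera_info(n)\ndef proj/; s/c=camera_info(n);return/c=ci(n);return/' h.py
python3 -m crank '{"translation":[[0,0,0],[0,0,0]],"roll":[0,0],"fingers":[0.279,0.279]}'
python3 -m crank '{"translation":[[0,0,0],[0,0,0]],"roll":[0,0],"fingers":[0.281,0.281]}'
python3 fit2.py 14
```

```text
clock: 22.1
position: [0.5491, -0.0404, 0.1667]
ee_rot: [0.01, -0.356, 0.935, 0.0]
contact_force: [-0.1, 0.7, -4.0]
width: 0.0237
gripper_force: 25.9
clock: 22.3
position: [0.5491, -0.0404, 0.1668]
ee_rot: [0.01, -0.356, 0.935, 0.0]
contact_force: [-0.2, -0.7, -4.0]
width: 0.0242
gripper_force: 24.5
slope deg x,y [-15.5  26.2] yaw -2.0 c,low [0.5065 0.0058 0.    ] cost 582.2105360151966
force z -3.5102728477146035
```

```bash
cat > nuts.py <<'E'
from h import *
from scipy.spatial.transform import Rotation as Ro
def nuts(v,k,hz=.017):
    R=(Ro.from_rotvec([-v[1],v[0],0])*Ro.from_euler('z',v[2])).as_matrix()
    Q0=np.array([(sx*.069,sy*.094,0) for sx in(-1,1) for sy in(-1,1)]);t=np.array([v[3],v[4],v[5]-(Q0@R.T)[:,2].min()])
    for n in('side','scene'):
        i=cv2.imread(f'pics/{n}{k}.png').astype(int);c=ci(n);Rc=cv2.Rodrigues(np.float64(c['rvec']))[0];o=-Rc.T@np.ravel(c['tvec'])
        yy,xx=np.mgrid[0:400,0:640];d=np.stack([xx,yy,np.ones_like(xx)],-1)@np.linalg.inv(c['mtx']).T@Rc
        ol=R.T@(o-t);dl=d@R;s=(hz-ol[2])/dl[...,2];X=ol+dl*s[...,None]
        ins=(np.abs(X[...,0])<.07)&(np.abs(X[...,1])<.095)
        sat=i.max(2)-i.min(2);m=(ins&(i.max(2)>70)&(sat<45)).astype(np.uint8)
        K,l,stt,cen=cv2.connectedComponentsWithStats(m)
        print(n,'bright px',m.sum(),[(stt[q,4].item(),(X[l==q][:,:2].mean(0)*1000).round().tolist(),cen[q].round().tolist()) for q in range(1,K) if stt[q,4]>3])
E
python3 -c "
from nuts import *
nuts([np.radians(-15.5),np.radians(26.2),np.radians(-2),.5065,.0058,0],14)"
```

```text
side bright px 164 [(12, [66.0, 62.0], [328.0, 173.0]), (152, [-42.0, 62.0], [290.0, 194.0])]
scene bright px 155 [(150, [-40.0, 72.0], [354.0, 198.0])]
```

```bash
python3 -m crank '{"translation":[[0,0,0],[0,0,0],[0,0,0],[0,0,0]],"roll":[0,0,0,0],"fingers":[0.275,0.27,0.265,0.265]}' 20
python3 fit2.py 15; python3 - <<'E'
from h import *
# ASCII view of the nut cluster brightness (both cameras)
for n,(u,v) in(('side',(290,194)),('scene',(354,198))):
    i=cv2.imread(f'pics/{n}15.png').max(2)
    print(n)
    for r in i[v-13:v+14,u-17:u+18]: print(''.join(' .:-=+*#%@'[min(9,int(x)//22)] for x in r))
E
```

```text
clock: 22.8
position: [0.5491, -0.0403, 0.1669]
ee_rot: [0.01, -0.356, 0.935, 0.0]
contact_force: [0.2, -0.3, -3.6]
width: 0.024
gripper_force: 25.5
slope deg x,y [-15.6  26.1] yaw -1.7 c,low [0.5062 0.005  0.    ] cost 577.1867276913235
force z -3.748234014282034
side
...................................
...................................
...................................
...................................
...................................
......................::...........
...................:-+*+-..........
..................-++=**=:.........
.................=++++*++=:........
.::.............=*++***+++-........
................+****+++++-........
..::............-+**+++++=:........
.........:-=-::-+++*+++++-.........
.......:-++**+*++=+*+++=:..........
.......+*+=+**+++***++-:... .......
.......-+++******#*++=:. ..........
:.......+*#*+**++=++=-. ...........
:.......-++++-------:. ............
-:.......=+=-----:.................
=-:......:-----:... ........ ......
=-:.......:---:....................
==-:.......::......................
===:.............. ................
==
[... 418 characters left out ...]
--=-:.. . ..  ...
:--:::::::----====-==-:.... .    ..
.:-:::::::-=---======--.   .... ...
.:::::::::-==--======-:..  ..... . 
..::::::::-===--===---:.... . .....
.....::.::-========--:....  ..... .
  . .....--========--:::.. .... ...
...  . ..---=--=====----::... . ...
 .  . ...:--------===-=--:.. ...  .
.. . .  .::-------====--=-:.. ...  
   . .  . .:::::--========-:....  .
.   .  . ...:.:::--=======-:..... .
 ..  ..     ....:::----=--:... . ..
.    . ... .. ...::::::-::... .. ..
 ...    .. ................  ... ..
.  .  ... .. ..  .... ..... .. . ..
.  .        ..  ...  .. .... . ....
.   . .. . .   ..  .. .............
.. ..      ..  .      . ....... ...
. .    .. .. .... ......  .  . ...
```

```bash
python3 - <<'E'
from h import *
from scipy.spatial.transform import Rotation as Ro
v=[np.radians(-15.6),np.radians(26.1),np.radians(-1.7),.5062,.005,0]
R=(Ro.from_rotvec([-v[1],v[0],0])*Ro.from_euler('z',v[2])).as_matrix()
Q0=np.array([(sx*.069,sy*.094,0) for sx in(-1,1) for sy in(-1,1)]);t=np.array([v[3],v[4],v[5]-(Q0@R.T)[:,2].min()])
for n,P in(('scene',[(342,194),(355,191),(349,197),(354,199),(361,202)]),('side',[(295,190),(284,196),(290,195),(287,200)])):
    c=ci(n);Rc=cv2.Rodrigues(np.float64(c['rvec']))[0];o=-Rc.T@np.ravel(c['tvec'])
    for p in P:
        d=Rc.T@np.linalg.inv(c['mtx'])@[*p,1];ol,dl=R.T@(o-t),R.T@d
        X=ol+dl*(.017-ol[2])/dl[2];print(n,p,(X[:2]*1000).round())
    F=np.array([(-.065,.09,.004),(-.065,-.09,.004),(.065,.09,.004),(-.075,.1,.075),(.075,.1,.075),(-.075,-.1,.075)])
    print('corner_left, right, farleft; rims NL FL NR',proj(n,F@R.T+t).round(0).tolist())
E
python3 - <<'E'
import cv2
i=cv2.imread('pics/scene15.png').max(2)[178:216,322:374]
for r in i: print(''.join(' .:-=+*#%@'[min(9,int(x)//10)] for x in r))
E
```

```text
scene (342, 194) [-43.  40.]
scene (355, 191) [-69.  83.]
scene (349, 197) [-38.  59.]
scene (354, 199) [-35.  72.]
scene (361, 202) [-29.  90.]
corner_left, right, farleft; rims NL FL NR [[355.0, 196.0], [289.0, 180.0], [368.0, 233.0], [371.0, 174.0], [388.0, 215.0], [296.0, 153.0]]
side (295, 190) [-26.  70.]
side (284, 196) [-56.  70.]
side (290, 195) [-42.  57.]
side (287, 200) [-54.  39.]
corner_left, right, farleft; rims NL FL NR [[282.0, 199.0], [295.0, 229.0], [327.0, 174.0], [265.0, 176.0], [318.0, 147.0], [276.0, 207.0]]
::.::- .:::. .:.::.:.:: .:.-.::..:-:::::: -.:.:.:.=@
:.:.:.:-::-:::..:. ::::-::..::.::::::..:.:::-:-.::-#
::.: ::::::.::-:-..:- .:.:-: --.:::.: -.-..-:::::-:=
:-:-:- :.::. . ::.-:. : :.:-:..:-..-:..::..:-::..:::
:..::::.::-.-.::....:.-.:....:::. -:-:.:---:.:::::.-
:-.:.::.:-.::-:::..::..::.:.:.:..:::.-.::.:::::-:-::
:.:::.::- :. :: :. =.. : .::.:..:: :::-:.:.:::.:-...
.:::....: . -.--.:..:-:::---.::.. -.:  .:-.::.::::::
::-.::.-:.::.:..:.:.:...--::.::.::::..:--:.:::-....:
:.::.::.:::::.::...::-:: .-:-: .::. .:.::::...:-::::
.:-:.:--.:::::::---==:-:...:::--:
[... 750 characters left out ...]
#=-:::..:::
 :.:....:.:::.:-. :: .- :::==++*#%@@@@@@@#=-:::-.::=
::.:..:::: :.:: ::..::. ..::::-=+*##%%@%#+--- -.::::
::.-. ::.. :::::...::::::.:::::-===+***++=-::-::::::
..:.:::::..-..: :::. .:::.-::--:::-----=-- :-::.:-.-
:::: ::-.-::::.:  :.::::.-- :::.:-::.:-::-.::.:::--.
::.::-.:.: .:. ::.:....::. ::..--:. --.-::-:-::::::-
:....:..:.: ::::::::.::.:.-:.::-..:::-:::::::::----:
:::: .:-::-.:::::.::.:....::..::.. .::.:::-:::::-::-
..:.::.:..-: .::::...::: :- ::::.:::::-:.-..::::::.:
-:.:.:..:.:.:......:..-.::.:.:.:::::..::::-.:..:::-:
..:.-:.::.:.:.. . .:.... :::..-.--::-..:::::-:..:...
...::.:::... :::..::::.:::.:.::: ::::::::.:..-.:.::-
::..:: - :-..:.:::: ::  :::: ::::. .:..-.::.::::..:.
```

```bash
python3 -c "
from h import *
st();print(manip.sign_off())"
```

```text
{'clock': 22.9, 'qpos': [-0.207, 0.274, 1.675, 0.012, 1.176, -2.509], 'position': [0.549, -0.04, 0.167], 'ee_rot': [0.01, -0.356, 0.935, 0.0], 'contact_force': [-0.237, -0.12, -3.748], 'width': 0.024, 'gripper_force': 25.536}
the job is handed in; nothing more can be done
None
```

I handed the job in at 22.9 s: the divider lies flat clear of the tote, and I hold the tote by its far-right corner rim, tipped about 30° towards the near-left (dish-side) corner. All four nuts are clustered in that corner, by image measurement only because my ten views were used up. On the first try the tote slipped from the grip and dropped back flat on the bench, spilling nothing, so I gripped it again; I never touched the dish or carton.

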